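# Unhook a pattern plate from the stall's hanger board

### The job

On the sloping board two wooden pattern plates hang from headed studs behind a hinged clamp bar. Swing the bar fully up by its red knob and leave it up; then slide the plate with the blue grip up the slope until its stud is in the wide end of the keyhole, lift it off, and set it down, without dropping it, flat on the grey beating block, grip upward, centred and square with the block. Leave the yellow plate hanging and do not disturb the hammer, jar or cup.

Things in the scene. Friction and masses are not known exactly. Their poses are not given: they have to be found in the camera images.
- board: Fixed green hanger board, 220 mm along the slope by 300 mm wide, rising away from the robot at 28 degrees to level. Origin on the table under the middle of its face; the centre of the face is 120 mm above the origin. x points level in the uphill direction, y to the left, z up. The upward normal of the face leans 28 degrees from vertical towards -x.
- stud_l (a point): Left stud (at board y = +75 mm): the point where the stud's axis meets the board's face. Neck 7 mm in diameter, 9 mm long, then a head 17 mm in diameter and 4 mm thick (top 13 mm off the face), square to the face.
- stud_r (a point): Right stud (at board y = -75 mm), as the left one.
- clamp (a joint): Clamp bar angle: 0 = closed, parallel to the face; grows to 1.9 rad as it swings up and back uphill. Stiff: stays where left (2 to 4 N at the knob). Crossbar 280 mm long, 16 wide, 10 thick, on two arms (board y = +-135 mm) 115 mm long, downhill of the hinge. Closed, its underside is 19 mm off the face and stops the grips sliding up. At 1.6 rad it stands square off the face.
- clamp_hinge (a point): Middle of the clamp's hinge axis, which is parallel to the board's y: 85 mm uphill of the centre of the face along the slope, 24 mm off the face.
- clamp_knob (a point): Centre of the clamp's red knob, a cylinder 22 mm in diameter and 26 mm long with its axis along the board's y and free flat ends, over the middle of the crossbar; it turns with the bar, 115 mm from the hinge along the arms and 37 mm out from the plane of the arms (closed: downhill and off the face).
- blue_plate: Loose wooden plate 130 (x) by 90 (y) by 6 mm, 0.15 kg. Blue grip: a batten 14 mm thick in x, 88 long in y, up to 36 mm above the underside, at x = -30 mm. Origin mid underside, z on the grip side; hung, x is uphill. Keyhole on the centre line: wide opening 24 mm across, x = 8 to 34; slot 11 mm across, x = 34 to 58. Hangs on either stud at about x = 54, so it slides some 33 mm uphill.
- blue_plate_wide (a point): On the underside of the blue plate, at the middle of the keyhole's wide end (plate x = 21 mm). Over a stud's point when the head is free to pass.
- blue_plate_grip (a point): In the middle of the blue grip, plate x = -30 mm, 24 mm above the underside; the grip is 14 mm thick along the plate's x.
- yellow_plate: The same plate with a yellow grip, on the other stud. Leave it.
- block: Fixed grey beating block, 70 mm high, top 170 mm (x) by 130 mm (y), foot 190 by 150 mm. Origin in the middle of its underside on the table; z up.
- block_top (a point): Middle of the block's flat top, 70 mm above the table. The plate's 130 mm side lies along the block's 170 mm side (either way round).
- hammer: Hammer about 220 mm long lying on the table on the robot's side of the block. Leave it.
- jar: Closed amber jar, 56 mm in diameter, 120 mm high, standing behind the block; origin under its middle. Leave it.
- cup: Blue cup, 60 mm in diameter, 85 mm high, standing behind the block; origin under its middle. Leave it.
Mind the look-alikes: they are no part of the job. Of the things shaped like the block, the grey one is meant.

How it is judged:
By the outcome, as a careful person would: the job done as asked, in the order asked, and still so for the second after the job is handed in, with the robot touching nothing.
It also fails if it takes over 62 s, if anything falls off the work surface, if the arm or the gripper's body presses on something with over 40 N, if the wrist force passes 120 N, or if a joint passes its speed limit or range.

### The arm

A 6-joint arm with a two-finger parallel gripper is mounted at the origin on the work surface. World frame = base frame: x ahead of the robot, y to its left, z up, the work surface at z = 0. Lengths are in m, angles in rad, forces in N, time in s.
With the tool pointing down it reaches from about 0.275 to 0.725 m from the base axis. Payload 5.6 kg.
Tool frame: the origin (TCP) lies at the very end of the fingers, on their centre line; the grasp point (between the pads) lies 19 mm behind it; z points along the fingers, y is the direction in which the jaws open and shut (so a half turn about z gives the same grasp; the last joint's range is limited). The gripper opens to 85 mm and grips with 20 to 120 N. Pads are 22 mm wide; open, the fingers measure 114 mm over their backs; the gripper's body (76 mm by 85 mm) begins 54 mm behind the grasp point. The pads swing forward as they close: fully open they stand 13 mm farther back than shut.
Start: joints at [-0.994, 0.255, 0.108, 0, -1.424, -0.285], TCP at [0.158, -0.527, 0.231] pointing down, gripper open.
Joint ranges: [-2.95, 2.95], [-1.21, 1.97], [-1.09, 1.5], [-2.87, 1.71], [-2.94, -0.07], [-3.05, 3.05]. Speed limits (rad/s): [2.57, 2.57, 3.14, 3.14, 3.14, 3.14].

### API

Orientations are given as a unit quaternion [w, x, y, z].
In Python, from plant import status, read_camera, calibration, ticket gives the robot as it stands.
- The arm moves only by the tool drive_tool, never from a script. Its arguments are lists of equal length, an entry for each row: "translation": the shift along the tool's x, y, z scaled (see below), a list of three; "rotation": the turn, a rotation vector about the tool's x, y, z scaled (see below), a list of three; "claw": the opening, from -1 (shut) to 1 (fully open). A call has 1 to 20 rows; each row is the pose to reach, as a shift and turn from the pose commanded when the call began, along the tool's axes at that moment; what a row does not reach only later rows make up. The controller multiplies each number of a shift by 0.1 m and each number of a turn by pi/2 rad. A row lasts 1/8 s, in which the tool goes at most 62.5 mm and 10.7 degrees, less where a joint would pass 70% of its speed; a pose out of reach is approached as far as the arm can. A call with a number of a shift or a turn outside -1 to 1 is refused whole. A call with a gripper value outside its range is refused whole. The fingers move at their own pace and stop on an object; the grip force is fixed at half the most. Time passes only in rows, so rows that repeat a pose let the fingers close. It gives the time, the measured TCP pose, the force and the opening at its end, in the units of the state.
- status.get_state(): the state, without advancing time (a new reading comes with each control period).
- read_camera(name): name is "scene" or "top" or "wrist"; returns the picture (480x640x3 uint8, blue, green, red); there is no depth.
- calibration(name): a dict with "fx", "fy", "cx", "cy" (pixels), "R" (3x3) and "t" (3): a world point X has camera coordinates R X + t; the wrist camera has in their place "hand_eye" (4x4, takes a point from camera to tool coordinates, whose origin is the TCP and whose axes are the flange's). Camera axes: x right, y down, z forward; pixel columns grow to the right and rows downward; lengths in m; the calibration is good to about 2 mm. A picture is of the moment at which its call begins: read the wrist's pose just before it. calibration takes no time and is no camera call.
- ticket.job_done(): hands the job in, once; it reports no verdict.
The state is a dict: "clock": time; "joints": joint angles; "joint_velocities": joint speeds; "effort": joint torques, N m; "eef_pos": TCP position; "orientation": TCP orientation; "ft_force": force on the tool from outside, world axes, zero at the start; "wrist_torque": the same for the moment, N m; "grip_width": finger opening in m.
Only numpy, scipy, OpenCV 4.12 (cv2) and the standard library are available. Lean on these libraries where they do the work, as an engineer would, in place of code of your own. Each camera call takes 0.05 s, during which the arm holds its last target. There are 200 camera calls.

## Working session

There is one attempt and no reset: what is moved stays moved. The work goes in short steps, Python scripts to look and compute and a tool call to move; the robot and the scene stay as the last step left them, time stands still between calls to the robot, and variables do not carry over. Pictures are saved under pics/ and viewed, about 8 in all and at most 12, crops included, and the job is handed in when it is done.

Besides the shell and the picture viewer there is one more tool, called as name(argument=value, ...) on one line, values as JSON. drive_tool: Moves the arm, as the interface text tells. Shifts and turns lie within -1 to 1; 1 stands for 0.1 m of shift or pi/2 rad of turn. Its arguments: {"type":"object","properties":{"translation":{"type":"array"},"rotation":{"type":"array"},"claw":{"type":"array"}},"required":["translation","rotation","claw"]}

```bash
mkdir -p pics; ls
python3 - <<'E'
from plant import status, read_camera, calibration
import cv2
s=status.get_state(); print(s)
for n in("scene","top"):
    cv2.imwrite(f"pics/{n}0.png",read_camera(n)); print(n,calibration(n))
print(calibration("wrist"))
E
```

```text
pics
{'clock': 0.0, 'joints': array([-9.94376065e-01,  2.55733929e-01,  1.06977212e-01, -4.89895667e-04,
       -1.42387891e+00, -2.84612863e-01]), 'joint_velocities': array([-7.36601420e-04,  6.80017891e-05, -1.38039547e-03,  1.66863946e-03,
        1.11724815e-03, -4.09546211e-04]), 'effort': array([-1.57348044e-03, -3.86627412e+01,  2.37938744e+01,  5.36527097e+00,
       -6.17108104e-03, -1.55393343e-05]), 'eef_pos': array([ 0.15814765, -0.52624727,  0.23038955]), 'orientation': array([-1.63639683e-04, -1.45350823e-01,  9.89379722e-01,  9.36845929e-04]), 'ft_force': array([ 0.02479521, -0.66265558,  0.15530869]), 'wrist_torque': array([-0.00915015,  0.05705538,  0.01968994]), 'grip_width': 0.0851481601561234}
scene {'fx': 540.6902524939679, 'fy': 540.6902524939679, 'cx': 319.6079753582093, 'cy': 248.99278907660704, 'R': array([[-0.2811321 ,  0.95966543,  0.00264758],
       [ 0.51662932,  0.15366935, -0.84230628],
       [-0.80873907, -0.23543152, -0.53899269]]), 't': array([ 0.22899185, -0.14856182,  1.59085719])}
top {'fx': 547.761484801768, 'fy': 547.761484801768, 'cx': 328.52694672669134, 'cy': 235.37168940695838, 'R': array([[ 0.01291947, -0.99985246,  0.01132005],
       [-0.99531442, -0.0139441 , -0.0956805 ],
       [ 0.09582424, -0.01003087, -0.99534773]]), 't': array([-0.08733373,  0.51816534,  1.17704842])}
{'fx': 403.7687617641274, 'fy': 403.7687617641274, 'cx': 309.8360180016397, 'cy': 238.8379785947437, 'hand_eye': array([[ 5.07180407e-04, -9.54883525e-01, -2.96980127e-01,
         7.45606052e-02],
       [ 9.99999714e-01,  6.51174327e-04, -3.85936179e-04,
         3.03157598e-04],
       [ 5.61909933e-04, -2.96979846e-01,  9.54883582e-01,
        -1.41529608e-01],
       [ 0.00000000e+00,  0.00000000e+00,  0.00000000e+00,
         1.00000000e+00]])}
```

View pics/top0.png

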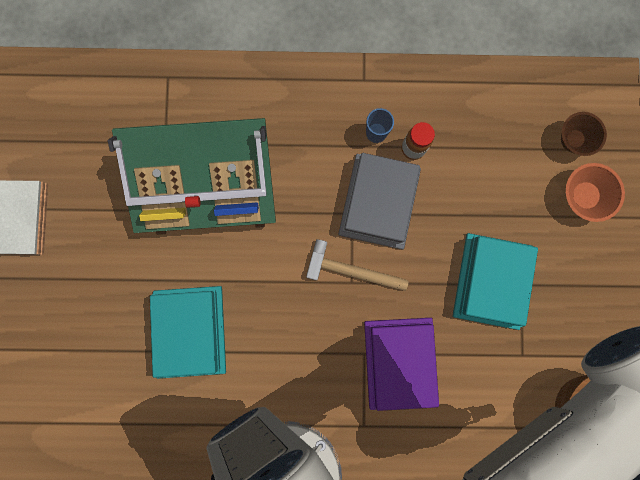

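View pics/scene0.png

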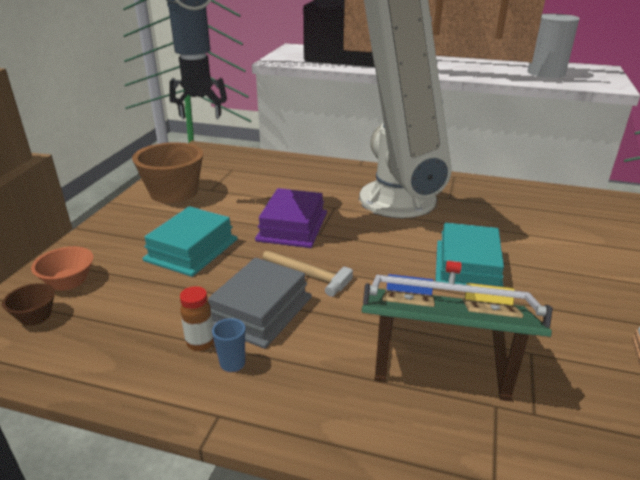

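Top view: board (195,175), red knob (193,202), blue grip (236,210) on the right stud, yellow grip (161,214) on the left, grey block (382,200). Look‑alikes: teal blocks (187,332) and (500,282), purple block (401,365), and the blue cup (379,125), which isn't the blue grip. By the description the targets are the grey block and the blue batten on the board. I'll check this in a close crop.

Run:
```python
import cv2,numpy as np
im=cv2.imread("pics/top0.png")
a=cv2.resize(im[110:245,100:290],None,fx=4.2,fy=4.2,interpolation=cv2.INTER_CUBIC)
cv2.imwrite("pics/crop1.png",a); print(a.shape)
b=cv2.resize(im[95:260,300:440],None,fx=3.5,fy=3.5,interpolation=cv2.INTER_CUBIC)
cv2.imwrite("pics/crop2.png",b)
```

```text
(567, 798, 3)
```

View pics/crop1.png

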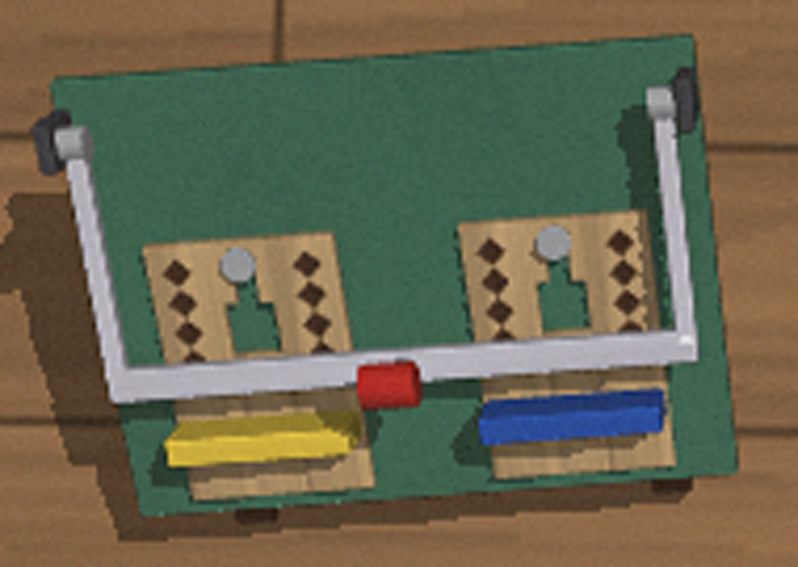

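View pics/crop2.png

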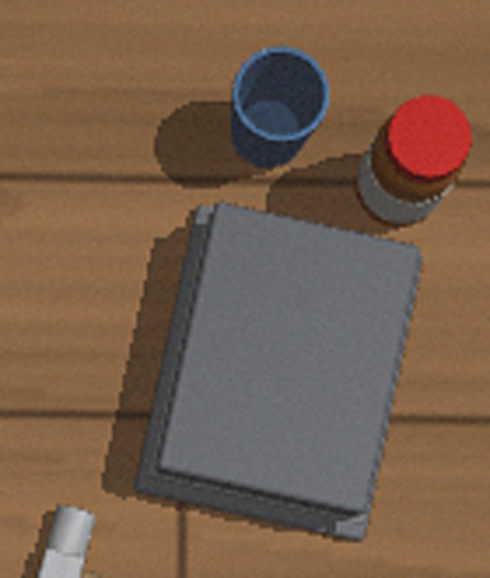

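Crop 1 shows the blue batten (573,418) on the right plate, red knob (389,386), stud heads (238,264) and (553,242), and the board corners. Crop 2 shows the grey block top with corners (218,204), (421,247), (366,510), (160,470). The targets are confirmed.

```bash
cat > h.py <<'E'
import numpy as np, cv2
from scipy.optimize import least_squares
from scipy.spatial.transform import Rotation as R
from plant import calibration,status,read_camera
A=np.radians(28)
def proj(n,X,c={}):
    k=c.setdefault(n,calibration(n)); p=np.atleast_2d(X)@k["R"].T+k["t"]
    return np.c_[k["fx"]*p[:,0]/p[:,2]+k["cx"],k["fy"]*p[:,1]/p[:,2]+k["cy"]]
def proj_w(X,st):
    k=calibration("wrist"); T=np.eye(4); q=st["orientation"]; T[:3,:3]=R.from_quat(np.r_[q[1:],q[0]]).as_matrix(); T[:3,3]=st["eef_pos"]
    M=np.linalg.inv(T@k["hand_eye"]); p=np.atleast_2d(X)@M[:3,:3].T+M[:3,3]
    return np.c_[k["fx"]*p[:,0]/p[:,2]+k["cx"],k["fy"]*p[:,1]/p[:,2]+k["cy"]]
def face(p,s,y,n):  # board pose p=(x,y,yaw); s uphill, y left, n off face
    b=np.c_[np.ravel(s)*np.cos(A)-np.ravel(n)*np.sin(A),np.ravel(y)+0*np.ravel(s),.12+np.ravel(s)*np.sin(A)+np.ravel(n)*np.cos(A)]
    return b@R.from_euler('z',p[2]).as_matrix().T+[p[0],p[1],0]
def face_R(p): # columns: uphill, left, normal
    return R.from_euler('z',p[2]).as_matrix()@R.from_euler('y',-A).as_matrix()
def knob(p,th): # knob centre for clamp angle th
    return face(p,[.085-.115*np.cos(th)+.037*np.sin(th)],[0.],[.024+.115*np.sin(th)+.037*np.cos(th)])[0]
def flat(p,x,y,z):
    return np.c_[x,y,np.full(len(x),z)]@R.from_euler('z',p[2]).as_matrix().T+[p[0],p[1],0]
def cmd(target,Rt,st=None,p0=None,R0=None):
    """shift/turn in units from current tool pose to target"""
    q=st["orientation"]; R0=R.from_quat(np.r_[q[1:],q[0]]).as_matrix() if R0 is None else R0; p0=st["eef_pos"] if p0 is None else p0
    return (R0.T@(target-p0)/.1).round(3),(R.from_matrix(R0.T@Rt).as_rotvec()/(np.pi/2)).round(3)
E
python3 - <<'E'
from h import *
c=np.array([[53,78],[693,36],[737,470],[142,515],[238,264],[553,242],[389,386]])/4.2+[100,110]-.4
def model(v):
    p=v[:3]; s=v[3]
    return np.r_[face(p,[.11,.11,-.11,-.11],[.15,-.15,-.15,.15],[0]*4),face(p,[s,s],[.075,-.075],[.013]*2),[knob(p,v[4])]]
f=lambda v:(proj("top",model(v))-c).ravel()
r=least_squares(f,[.4,.25,0,.03,0]);print(r.x.round(4));print(r.fun.round(1))
b=np.array([[218,204],[421,247],[366,510],[160,470]])/3.5+[300,95]-.4
m=lambda v:flat(v,[.085,.085,-.085,-.085],[.065,-.065,-.065,.065],.07)
r2=least_squares(lambda v:(proj("top",m(v))-b).ravel(),[.45,-.1,-.2]);print(r2.x.round(4),r2.fun.round(1))
np.save("fit.npy",np.r_[r.x,r2.x])
im=cv2.imread("pics/scene0.png")
for X in list(model(r.x))+list(m(r2.x)): cv2.circle(im,tuple(proj("scene",X)[0].round().astype(int)),2,(0,255,0),-1)
# blue grip
p=r.x[:3]
g=face(p,[r.x[3]-.084]*2,[-.031,-.119],[.036]*2)
for X in g: cv2.circle(im,tuple(proj("scene",X)[0].round().astype(int)),2,(0,0,255),-1)
cv2.imwrite("pics/ov.png",cv2.resize(im[200:380,180:580],None,fx=2,fy=2))
print("knob",knob(p,0),knob(p,1.8)); print("grip top", proj("top",g),g)
E
```

```text
[0.6254 0.1907 0.0848 0.0192 0.0712]
[-0.9  0.1  0.1 -0.1  0.3  0.8 -0.2  0.   0.2 -0.1  0.3  0.   0.2 -0.8]
[ 0.5997 -0.1945 -0.1984] [-0.7 -1.   0.6 -0.6  0.7  1.5 -0.6  0. ]
knob [0.57051402 0.18604518 0.15977566] [0.69522781 0.19664332 0.30173947]
grip top [[213.65218551 212.02280606]
 [257.15176011 208.99820977]] [[0.55422981 0.15354962 0.12137101]
 [0.56168116 0.06586566 0.12137101]]
```

View pics/ov.png

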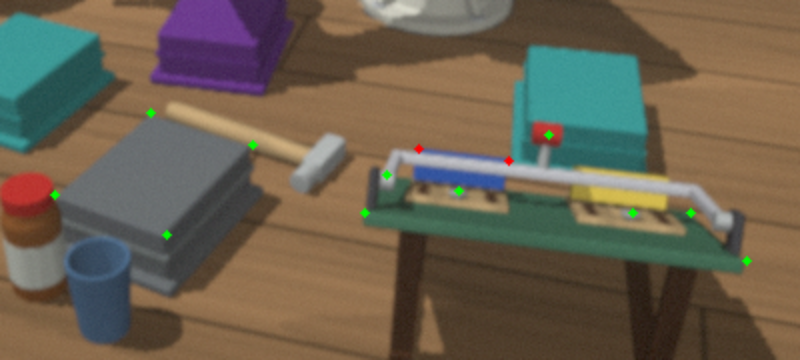

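Run:
```python
from h import *
v=np.load("fit.npy");p=v[:3];st=status.get_state();F=face_R(p)
Rt=np.c_[-F[:,0],F[:,1],-F[:,2]]
k=knob(p,0);T=k+F[:,2]*.07
print(k,T,Rt.round(3)); print(cmd(T,Rt,st))
q=st["orientation"];print(R.from_quat(np.r_[q[1:],q[0]]).as_matrix().round(3))
```

```text
[0.57051402 0.18604518 0.15977566] [0.53776903 0.18326252 0.22158199] [[-0.88  -0.085  0.468]
 [-0.075  0.996  0.04 ]
 [-0.469  0.    -0.883]]
(array([-5.677,  5.704,  0.098]), array([ 0.033, -0.31 ,  0.129]))
[[-0.958 -0.288 -0.001]
 [-0.288  0.958  0.002]
 [ 0.     0.002 -1.   ]]
```

drive_tool(translation=[[-0.48,0.48,-0.2],[-0.95,0.95,-0.3],[-0.95,0.95,-0.3]], rotation=[[0,0,0],[0,0,0],[0,0,0]], claw=[1,1,1])

```text
clock: 0.48
eef_pos: [0.223, -0.4064, 0.2623]
orientation: [0.001, -0.147, 0.989, -0.001]
ft_force: [0.5, -0.3, 0.3]
grip_width: 0.0854
```

drive_tool(translation=[[-0.48,0.48,0],[-0.95,0.95,0],[-0.95,0.95,0]], rotation=[[0,0,0],[0,0,0],[0,0,0]], claw=[1,1,1])

```text
clock: 0.85
eef_pos: [0.2866, -0.2878, 0.2612]
orientation: [0.0, -0.148, 0.989, 0.0]
ft_force: [-0.1, -0.4, 0.9]
grip_width: 0.0852
```

drive_tool(translation=[[-0.48,0.48,0],[-0.95,0.95,0],[-0.95,0.95,0]], rotation=[[0,0,0],[0,0,0],[0,0,0]], claw=[1,1,1])

```text
clock: 1.23
eef_pos: [0.3503, -0.1699, 0.2609]
orientation: [-0.0, -0.147, 0.989, 0.0]
ft_force: [-0.1, 0.3, -0.2]
grip_width: 0.0853
```

drive_tool(translation=[[-0.48,0.48,0],[-0.95,0.95,0],[-0.95,0.95,0]], rotation=[[0,0,0],[0,0,0],[0,0,0]], claw=[1,1,1])

```text
clock: 1.6
eef_pos: [0.4139, -0.0521, 0.2605]
orientation: [-0.001, -0.146, 0.989, -0.0]
ft_force: [-0.4, -1.4, -0.8]
grip_width: 0.0855
```

drive_tool(translation=[[-0.48,0.48,0],[-0.95,0.95,0],[-0.95,0.95,0]], rotation=[[0,0,0],[0,0,0],[0,0,0]], claw=[1,1,1])

```text
clock: 1.98
eef_pos: [0.4777, 0.0657, 0.2599]
orientation: [-0.001, -0.146, 0.989, -0.0]
ft_force: [-0.5, 0.2, -0.5]
grip_width: 0.0855
```

drive_tool(translation=[[-0.3,0.3,0.1],[-0.6,0.6,0.2],[-0.9,0.95,0.4],[-0.93,0.95,0.4],[-0.93,0.95,0.4]], rotation=[[0.01,-0.1,0.04],[0.02,-0.2,0.08],[0.033,-0.31,0.129],[0.033,-0.31,0.129],[0.033,-0.31,0.129]], claw=[1,1,1,1,1])

```text
clock: 2.6
eef_pos: [0.5375, 0.1806, 0.2197]
orientation: [0.241, -0.042, 0.97, 0.008]
ft_force: [-0.2, -0.4, 1.3]
grip_width: 0.0856
```

Run:
```python
from h import *
v=np.load("fit.npy");p=v[:3];st=status.get_state();F=face_R(p)
print(st["clock"],st["eef_pos"],st["joints"].round(2),st["ft_force"])
im=read_camera("wrist");cv2.imwrite("pics/w1raw.png",im)
X=np.r_[[knob(p,0)],face(p,[v[3]]*2,[.075,-.075],[.013]*2),face(p,[v[3]-.091]*2+[v[3]-.077]*2,[-.031,-.119]*2,[.036]*4)]
for u in proj_w(X,st): cv2.circle(im,tuple(u.round().astype(int)),2,(0,255,0),-1); print(u.round(0))
cv2.imwrite("pics/w1.png",im)
```

```text
2.6 [0.53754274 0.18055969 0.21973214] [ 0.78 -0.01 -0.5   0.46 -0.75 -2.55] [-0.17212102 -0.38577226  1.33498802]
[314. 259.]
[420. 302.]
[207. 301.]
[261. 176.]
[110. 176.]
[262. 200.]
[113. 199.]
```

View pics/w1.png

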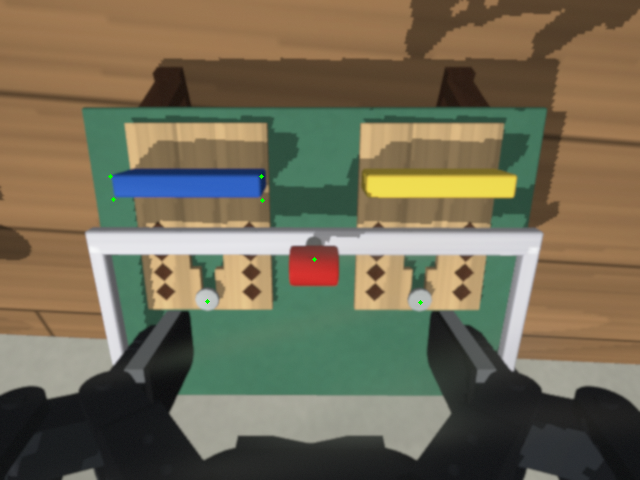

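Wrist view: knob at (314,266), a few px from the projected (314,259). Studs and the blue grip match within about 2 mm. Next I compute the descent and the arc.

Run:
```python
from h import *
v=np.load("fit.npy");p=v[:3];st=status.get_state();F=face_R(p)
Rt=np.c_[-F[:,0],F[:,1],-F[:,2]]
for th in(0,.04,.08): print(th,proj_w(knob(p,th),st).round(0),cmd(knob(p,th)-F[:,2]*.017,Rt,st))
for t0,ths in((0.04,np.linspace(.04,1,10)),(1.,np.linspace(1,1.88,9))):
    for th in ths: print(round(th,2),(Rt.T@(knob(p,th)-knob(p,t0))/.1).round(2))
```

```text
0 [[314. 256.]] (array([-0.002,  0.029,  0.863]), array([-0.002, -0.001,  0.   ]))
0.04 [[314. 262.]] (array([-0.018,  0.029,  0.817]), array([-0.002, -0.001,  0.   ]))
0.08 [[314. 268.]] (array([-0.035,  0.029,  0.772]), array([-0.002, -0.001,  0.   ]))
0.04 [0. 0. 0.]
0.15 [-0.05  0.   -0.12]
0.25 [-0.11  0.   -0.23]
0.36 [-0.19  0.   -0.34]
0.47 [-0.27  0.   -0.43]
0.57 [-0.37  0.   -0.52]
0.68 [-0.47  0.   -0.6 ]
0.79 [-0.58  0.   -0.66]
0.89 [-0.7   0.   -0.71]
1.0 [-0.82  0.   -0.75]
1.0 [0. 0. 0.]
1.11 [-0.13  0.   -0.03]
1.22 [-0.26 -0.   -0.04]
1.33 [-0.4   0.   -0.04]
1.44 [-0.53  0.   -0.02]
1.55 [-0.66 -0.    0.01]
1.66 [-0.78  0.    0.06]
1.77 [-0.9   0.    0.11]
1.88 [-1.01  0.    0.18]
```

drive_tool(translation=[[-0.03,0.02,0.3],[-0.03,0.02,0.6],[-0.03,0.02,0.78],[-0.03,0.02,0.8],[-0.03,0.02,0.8],[-0.03,0.02,0.8],[-0.03,0.02,0.8],[-0.03,0.02,0.8],[-0.03,0.02,0.8],[-0.03,0.02,0.8],[-0.03,0.02,0.8]], rotation=[[0,0,0],[0,0,0],[0,0,0],[0,0,0],[0,0,0],[0,0,0],[0,0,0],[0,0,0],[0,0,0],[0,0,0],[0,0,0]], claw=[1,1,0.4,-1,-1,-1,-1,-1,-1,-1,-1])

```text
clock: 4.03
eef_pos: [0.5788, 0.1859, 0.1534]
orientation: [0.242, -0.041, 0.969, 0.008]
ft_force: [7.9, -8.1, -2.1]
grip_width: 0.025
```

drive_tool(translation=[[-0.05,0,-0.12],[-0.11,0,-0.23],[-0.19,0,-0.34],[-0.27,0,-0.43],[-0.37,0,-0.52],[-0.47,0,-0.6],[-0.58,0,-0.66],[-0.7,0,-0.71],[-0.82,0,-0.75],[-0.82,0,-0.75]], rotation=[[0,0,0],[0,0,0],[0,0,0],[0,0,0],[0,0,0],[0,0,0],[0,0,0],[0,0,0],[0,0,0],[0,0,0]], claw=[-1,-1,-1,-1,-1,-1,-1,-1,-1,-1])

```text
clock: 5.28
eef_pos: [0.6136, 0.1888, 0.2545]
orientation: [0.239, -0.04, 0.97, 0.008]
ft_force: [1.9, -5.8, -5.8]
grip_width: 0.0252
```

drive_tool(translation=[[-0.13,0,-0.03],[-0.26,0,-0.04],[-0.4,0,-0.04],[-0.53,0,-0.02],[-0.66,0,0.01],[-0.78,0,0.06],[-0.9,0,0.11],[-1.0,0,0.17],[-1.0,0,0.17],[-1.0,0,0.17]], rotation=[[0,0,0],[0,0,0],[0,0,0],[0,0,0],[0,0,0],[0,0,0],[0,0,0],[0,0,0],[0,0,0],[0,0,0]], claw=[-1,-1,-1,-1,-1,-1,-1,-1,-1,-1])

```text
clock: 6.52
eef_pos: [0.7101, 0.1972, 0.2886]
orientation: [0.24, -0.041, 0.97, 0.008]
ft_force: [-1.1, -5.6, -1.7]
grip_width: 0.0247
```

Run:
```python
from h import *
v=np.load("fit.npy");p=v[:3];st=status.get_state();F=face_R(p)
print(st["joints"].round(2),st["ft_force"])
k=st["eef_pos"]+F[:,2]*.019
r=least_squares(lambda t:knob(p,t[0])-k,[1.8]);print(r.x,r.fun)
T=face(p,[v[3]-.084],[-.075],[.08])[0]
Rt=np.c_[-F[:,1],-F[:,0],-F[:,2]]
print(T,cmd(T,Rt,st))
```

```text
[ 0.59  0.29  0.09  0.28 -0.96 -2.19] [-1.13600045 -5.64858392 -1.67537667]
[1.84578321] [-0.00045476  0.00069281 -0.00402981]
[0.53737292 0.10795854 0.16022071] (array([ 2.188, -0.741,  0.299]), array([-0.001, -0.003, -1.   ]))
```

drive_tool(translation=[[-0.04,0,0.03],[-0.07,0,0.05],[-0.07,0,0.05]], rotation=[[0,0,0],[0,0,0],[0,0,0]], claw=[-1,-1,-1])

```text
clock: 6.9
eef_pos: [0.7185, 0.1979, 0.2878]
orientation: [0.241, -0.041, 0.97, 0.008]
ft_force: [-2.1, -5.8, -0.9]
grip_width: 0.0248
```

drive_tool(translation=[[-0.03,0,0.03],[-0.06,0,0.05],[-0.06,0,0.05]], rotation=[[0,0,0],[0,0,0],[0,0,0]], claw=[-1,-1,-1])

```text
clock: 7.28
eef_pos: [0.7263, 0.1986, 0.2865]
orientation: [0.241, -0.041, 0.97, 0.008]
ft_force: [-1.7, -6.1, -0.8]
grip_width: 0.0252
```

Run:
```python
from h import *
v=np.load("fit.npy");p=v[:3];st=status.get_state();F=face_R(p)
k=st["eef_pos"]+F[:,2]*.019
r=least_squares(lambda t:knob(p,t[0])-k,[1.8]);print(r.x,r.fun,st["ft_force"])
```

```text
[1.97664199] [-0.00110801  0.00059103 -0.00453326] [-1.6996706  -6.07667646 -0.82973297]
```

drive_tool(translation=[[0,0,0],[0,0,0],[0,0,0],[0,0,0],[0,0,-0.4],[0,0,-0.9],[0,0,-0.9]], rotation=[[0,0,0],[0,0,0],[0,0,0],[0,0,0],[0,0,0],[0,0,0],[0,0,0]], claw=[1,1,1,1,1,1,1])

```text
clock: 8.15
eef_pos: [0.6855, 0.1977, 0.3724]
orientation: [0.246, -0.041, 0.968, 0.012]
ft_force: [0.0, 0.1, 0.2]
grip_width: 0.0856
```

drive_tool(translation=[[0.5,-0.2,0],[1,-0.4,0],[1,-0.4,0]], rotation=[[0,0,0],[0,0,0],[0,0,0]], claw=[1,1,1])

```text
clock: 8.52
eef_pos: [0.596, 0.1471, 0.3135]
orientation: [0.238, -0.042, 0.97, 0.008]
ft_force: [-0.4, 0.5, 1.2]
grip_width: 0.0854
```

drive_tool(translation=[[0.3,-0.1,0],[0.6,-0.2,0],[0.9,-0.3,0.1],[1,-0.34,0.2],[1,-0.34,0.2],[1,-0.34,0.2],[1,-0.34,0.2],[1,-0.34,0.2],[1,-0.34,0.2],[1,-0.34,0.2],[1,-0.34,0.2]], rotation=[[0,0,-0.11],[0,0,-0.22],[0,0,-0.33],[0,0,-0.44],[0,0,-0.55],[0,0,-0.66],[0,0,-0.77],[0,0,-0.88],[0,0,-1],[0,0,-1],[0,0,-1]], claw=[1,1,1,1,1,1,1,1,1,1,1])

```text
clock: 9.9
eef_pos: [0.5252, 0.1095, 0.2542]
orientation: [-0.178, 0.713, -0.658, 0.164]
ft_force: [0.3, -0.2, -0.1]
grip_width: 0.0855
```

Run:
```python
from h import *
v=np.load("fit.npy");p=v[:3];st=status.get_state();F=face_R(p)
print(st["clock"],st["joints"].round(2),st["eef_pos"])
w=read_camera("wrist");t=read_camera("top");s=read_camera("scene")
print([proj("top",knob(p,a)).round(0) for a in(1.7,1.8,1.9)])
X=np.r_[face(p,[v[3]]*2,[.075,-.075],[.013]*2),face(p,[v[3]-.091]*2+[v[3]-.077]*2,[-.031,-.119]*2,[.036]*4)]
for u in proj_w(X,st): cv2.circle(w,tuple(u.round().astype(int)),2,(0,255,0),-1); print(u.round(0))
def dots(im,n):
    for a,c in((1.6,(255,0,255)),(1.9,(0,255,0))): cv2.circle(im,tuple(proj(n,knob(p,a))[0].round().astype(int)),1,c,-1)
dots(t,"top");dots(s,"scene")
cv2.imwrite("pics/w2.png",np.hstack([cv2.resize(w,(480,360)),np.zeros((360,5,3),np.uint8),cv2.resize(s[200:350,350:580],None,fx=1.35,fy=2.4)[:360]]))
T=face(p,[v[3]-.084],[-.075],[.010])[0]
Rt=np.c_[-F[:,1],-F[:,0],-F[:,2]]
print(T,cmd(T,Rt,st))
```

```text
9.9 [ 0.67 -0.11 -0.47  0.36 -0.82 -0.78] [0.52522178 0.10950268 0.25424307]
[array([[171., 123.]]), array([[171., 116.]]), array([[170., 109.]])]
[253. 383.]
[244. 215.]
[366. 280.]
[371. 158.]
[347. 280.]
[350. 158.]
[0.57011791 0.1107412  0.09841437] (array([0.025, 0.336, 1.586]), array([-0.   , -0.001, -0.002]))
```

View pics/w2.png

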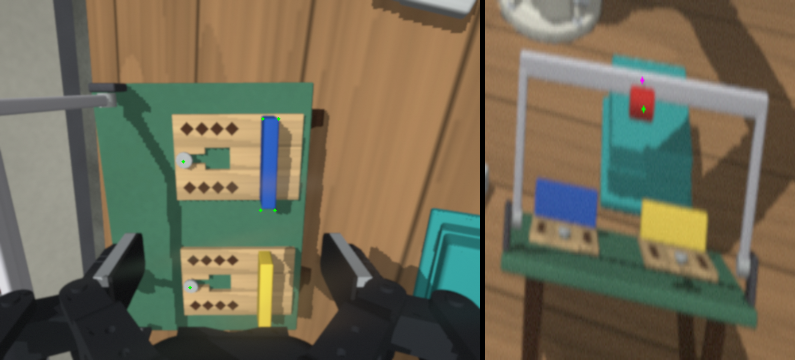

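Wrist view: the blue grip lies within about 1 mm of the projected dots, and both plates still hang. Scene view: the bar is fully up, with the knob at about 1.85–1.9 rad. Now I descend on the blue grip.

drive_tool(translation=[[0,0.2,0.4],[0.02,0.34,0.8],[0.02,0.34,0.9],[0.02,0.34,0.9]], rotation=[[0,0,0],[0,0,0],[0,0,0],[0,0,0]], claw=[0.5,0.3,0.3,0.3])

```text
clock: 10.55
eef_pos: [0.5379, 0.1082, 0.1593]
orientation: [-0.178, 0.714, -0.656, 0.165]
ft_force: [-0.1, 0.8, 0.3]
grip_width: 0.0552
```

drive_tool(translation=[[0,0,0.25],[0,0,0.5],[0,0,0.67],[0,0,0.67],[0,0,0.67]], rotation=[[0,0,0],[0,0,0],[0,0,0],[0,0,0],[0,0,0]], claw=[0.3,0.3,0.3,0.3,0.3])

```text
clock: 11.18
eef_pos: [0.5696, 0.1112, 0.1015]
orientation: [-0.179, 0.714, -0.656, 0.165]
ft_force: [-0.6, -0.0, 0.4]
grip_width: 0.0553
```

Run:
```python
from h import *
v=np.load("fit.npy");p=v[:3];st=status.get_state();F=face_R(p)
T=face(p,[v[3]-.084],[-.075],[.010])[0]
Rt=np.c_[-F[:,1],-F[:,0],-F[:,2]]
print(cmd(T,Rt,st),st["ft_force"],st["grip_width"])
```

```text
(array([0.005, 0.01 , 0.03 ]), array([-0.002, -0.   ,  0.   ])) [-0.55414686 -0.03714656  0.35591788] 0.05527812800696967
```

TCP is 13 mm off the face, so I go 2 mm further and close.

drive_tool(translation=[[0,0.01,0.02],[0,0.01,0.02],[0,0.01,0.02],[0,0.01,0.02],[0,0.01,0.02],[0,0.01,0.02],[0,0.01,0.02],[0,0.01,0.02]], rotation=[[0,0,0],[0,0,0],[0,0,0],[0,0,0],[0,0,0],[0,0,0],[0,0,0],[0,0,0]], claw=[-1,-1,-1,-1,-1,-1,-1,-1])

```text
clock: 12.18
eef_pos: [0.5686, 0.1109, 0.0979]
orientation: [-0.178, 0.715, -0.656, 0.164]
ft_force: [-4.8, -0.6, 5.9]
grip_width: 0.0127
```

drive_tool(translation=[[0,-0.03,-0.01],[0,-0.08,-0.01],[0,-0.13,-0.01],[0,-0.18,-0.01],[0,-0.23,-0.01],[0,-0.28,-0.01],[0,-0.33,-0.01],[0,-0.33,-0.01],[0,-0.33,-0.01]], rotation=[[0,0,0],[0,0,0],[0,0,0],[0,0,0],[0,0,0],[0,0,0],[0,0,0],[0,0,0],[0,0,0]], claw=[-1,-1,-1,-1,-1,-1,-1,-1,-1])

```text
clock: 13.3
eef_pos: [0.597, 0.113, 0.1134]
orientation: [-0.178, 0.715, -0.656, 0.164]
ft_force: [0.3, 0.1, -2.0]
grip_width: 0.0127
```

Run:
```python
from h import *
v=np.load("fit.npy");p=v[:3];st=status.get_state();F=face_R(p)
T=face(p,[v[3]-.051],[-.075],[.010])[0]
Rt=np.c_[-F[:,1],-F[:,0],-F[:,2]]
print(cmd(T,Rt,st),st["ft_force"],st["wrist_torque"],st["grip_width"])
t=read_camera("top");w=read_camera("wrist");cv2.imwrite("pics/w3.png",np.hstack([w[40:340,60:460],cv2.resize(t[140:230,180:290],(370,300))]))
print(proj_w(face(p,[v[3]],[-.075],[.013]),st)-[60,40],(proj("top",face(p,[v[3]],[-.075],[.013]))-[180,140])*3.35+[400,0])
```

```text
(array([ 0.   , -0.021,  0.006]), array([ 0.   , -0.001,  0.   ])) [ 0.27425717  0.06485887 -1.97621476] [-0.11498534  1.70101747 -0.00785863] 0.012694947929075863
[[112.39277885 278.59212517]] [[572.68806491  91.27121302]]
```

View pics/w3.png

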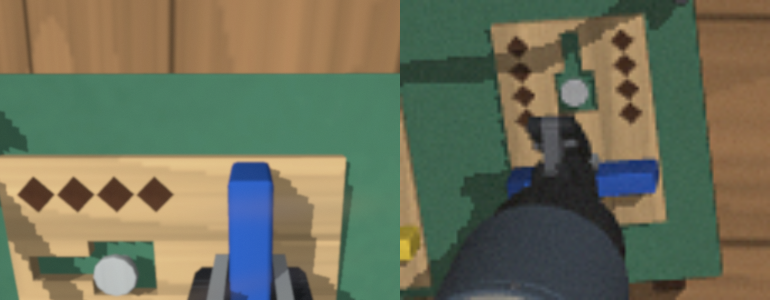

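Wrist view: the stud head at (115,276) sits inside the wide opening (89–155, centre about 122, and the head's parallax-corrected x is about 121). The top view agrees. Now I lift along the normal.

drive_tool(translation=[[0,0,-0.03],[0,0,-0.06],[0,0,-0.1],[0,0,-0.14],[0,0,-0.18]], rotation=[[0,0,0],[0,0,0],[0,0,0],[0,0,0],[0,0,0]], claw=[-1,-1,-1,-1,-1])

```text
clock: 14.02
eef_pos: [0.5886, 0.1125, 0.1298]
orientation: [-0.178, 0.715, -0.656, 0.164]
ft_force: [-0.4, -0.2, -1.4]
grip_width: 0.0129
```

drive_tool(translation=[[0,0,-0.4],[0,0,-0.8],[0,0,-1],[0,0,-1]], rotation=[[0,0,0],[0,0,0],[0,0,0],[0,0,0]], claw=[-1,-1,-1,-1])

```text
clock: 14.52
eef_pos: [0.5422, 0.1093, 0.2197]
orientation: [-0.18, 0.714, -0.656, 0.164]
ft_force: [0.3, 0.0, -2.0]
grip_width: 0.013
```

```bash
cat > blk.py <<'E'
from h import *
m=lambda v:flat(v,[.085,.085,-.085,-.085],[.065,-.065,-.065,.065],.07)
v0=np.load("fit.npy")[5:]
obs={}
for n in("top","scene"):
    im=cv2.GaussianBlur(cv2.imread(f"pics/{n}0.png"),(0,0),1).astype(float)
    c=proj(n,np.array([[v0[0],v0[1],.07]]))[0].round().astype(int); col=np.median(im[c[1]-8:c[1]+8,c[0]-8:c[0]+8].reshape(-1,3),0)
    mk=(np.abs(im-col).max(2)<14).astype(np.uint8)
    mk=cv2.morphologyEx(mk,cv2.MORPH_OPEN,np.ones((5,5)))
    l=cv2.connectedComponents(mk)[1]; M=(l==l[c[1],c[0]]).astype(np.uint8)
    h=cv2.convexHull(cv2.findContours(M,0,1)[0][0])
    q=cv2.approxPolyN(h,4,ensure_convex=True).reshape(-1,2).astype(float)
    pr=proj(n,m(v0)); obs[n]=np.array([q[np.argmin(((q-a)**2).sum(1))] for a in pr])
    print(n,col,M.sum(),cv2.contourArea(pr.astype(np.float32)),obs[n].round(1).tolist(),(obs[n]-pr).round(1).tolist())
for ns in(["top"],["scene"],["top","scene"]):
    r=least_squares(lambda v:np.concatenate([(proj(n,m(v))-obs[n]).ravel() for n in ns]),v0,loss="soft_l1");print(ns,r.x.round(4),r.fun.round(1))
E
python3 blk.py
python3 - <<'E'
from h import *
st=status.get_state();q=st["orientation"];M=R.from_quat(np.r_[q[1:],q[0]]).as_matrix()
print(proj_w(st["eef_pos"]+np.array([[.044,y,-.0266] for y in(-.007,.007)])@M.T,st),"expect end of batten; seen in w3 at about (290..332,203)")
print(st["joints"].round(2))
E
```

```text
top [113. 109. 107.] 4460 4809.940119832754 [[362.0, 153.0], [420.0, 166.0], [404.0, 240.0], [346.0, 227.0]] [[0.9, 1.1], [-0.5, 1.4], [-0.9, -1.8], [1.2, -1.9]]
scene [113. 110. 106.] 2914 3116.7408302907133 [[260.0, 317.0], [207.0, 298.0], [255.0, 258.0], [304.0, 272.0]] [[-2.6, -0.2], [-0.4, 0.5], [0.2, 2.0], [-2.0, 0.3]]
['top'] [ 0.6005 -0.1947 -0.2108] [-0.2 -1.7  0.9 -1.3  0.4  1.7 -1.6  1.1]
['scene'] [ 0.6016 -0.1964 -0.2118] [ 0.6  0.7 -1.  -0.5 -0.7 -1.8  1.1  0.4]
['top', 'scene'] [ 0.6014 -0.1955 -0.21  ] [ 0.1 -2.1  1.3 -1.7  0.8  1.3 -1.1  0.7  1.1  0.7 -0.5 -0.5 -0.3 -1.8
  1.5  0.3]
[[287.56718172 224.51514867]
 [335.2045474  224.55529472]] expect end of batten; seen in w3 at about (290..332,203)
[ 0.63 -0.05 -0.52  0.38 -0.71 -0.79]
```

```bash
cat > tgt.py <<'E'
from h import *
import sys
b=np.array([.601,-.1955,0]);yw=-.21
B=R.from_euler('z',yw).as_matrix();Rt=np.c_[-B[:,1],-B[:,0],-B[:,2]]
T=b+B@[-.03,.001,0]
if __name__=="__main__":
    st=status.get_state();T[2]=float(sys.argv[1]);print(T,cmd(T,Rt,st),st["ft_force"],st["wrist_torque"].round(2),st["joints"].round(2))
E
python3 tgt.py .16
```

```text
[ 0.57186753 -0.18826817  0.16      ] (array([2.991, 0.244, 0.543]), array([-0.311,  0.047,  0.184])) [ 0.33251092  0.02493355 -2.04635925] [-0.08  1.72  0.03] [ 0.63 -0.05 -0.52  0.38 -0.71 -0.79]
```

drive_tool(translation=[[0.25,0,0],[0.5,0,0],[0.75,0,0],[1,0,0]], rotation=[[0,0,0],[0,0,0],[0,0,0],[0,0,0]], claw=[-1,-1,-1,-1])

```text
clock: 15.02
eef_pos: [0.55, 0.0079, 0.216]
orientation: [-0.177, 0.715, -0.657, 0.164]
ft_force: [0.3, -0.3, -1.8]
grip_width: 0.0131
```

drive_tool(translation=[[0.25,0,0],[0.5,0,0],[0.75,0,0],[1,0,0]], rotation=[[0,0,0],[0,0,0],[0,0,0],[0,0,0]], claw=[-1,-1,-1,-1])

```text
clock: 15.52
eef_pos: [0.5585, -0.0918, 0.2161]
orientation: [-0.177, 0.715, -0.657, 0.163]
ft_force: [0.5, -0.5, -2.4]
grip_width: 0.013
```

drive_tool(translation=[[0.15,0.03,0.03],[0.3,0.07,0.1],[0.5,0.11,0.2],[0.7,0.17,0.3],[0.9,0.22,0.4],[0.99,0.24,0.54],[0.99,0.24,0.54],[0.99,0.24,0.54]], rotation=[[-0.05,0.008,0.03],[-0.1,0.016,0.06],[-0.16,0.024,0.095],[-0.22,0.032,0.13],[-0.27,0.04,0.16],[-0.311,0.047,0.184],[-0.311,0.047,0.184],[-0.311,0.047,0.184]], claw=[-1,-1,-1,-1,-1,-1,-1,-1])

```text
clock: 16.52
eef_pos: [0.5713, -0.1891, 0.1584]
orientation: [-0.002, -0.629, 0.777, 0.0]
ft_force: [-0.1, -0.2, -0.9]
grip_width: 0.0128
```

```bash
python3 tgt.py .084
python3 - <<'E'
from h import *
st=status.get_state();w=read_camera("wrist");t=read_camera("top")
m=flat([.601,-.1955,-.21],[.085,.085,-.085,-.085],[.065,-.065,-.065,.065],.07)
q=st["orientation"];M=R.from_quat(np.r_[q[1:],q[0]]).as_matrix()
# plate top corners in tool coords: tool y=-plate x, tool x=-plate y
pc=np.array([[.046,.035,.0034],[.046,-.095,.0034],[-.044,.035,.0034],[-.044,-.095,.0034]])@M.T+st["eef_pos"]
for X,c in((m,(0,255,0)),(pc,(0,0,255))):
    for u in proj_w(X,st): cv2.circle(w,tuple(u.round().astype(int)),3,c,-1)
    for u in proj("top",X): cv2.circle(t,tuple((u).round().astype(int)),0,c,-1)
cv2.imwrite("pics/w4.png",np.hstack([cv2.resize(w,(480,360)),cv2.resize(t[140:260,330:436],(318,360))]))
E
```

```text
[ 0.57186753 -0.18826817  0.084     ] (array([-0.012, -0.007,  0.744]), array([ 0.002, -0.002, -0.   ])) [-0.11862293 -0.20314285 -0.89177536] [ 0.04 -0.01  0.06] [-0.06  0.39  0.11  0.   -1.3  -0.15]
```

View pics/w4.png

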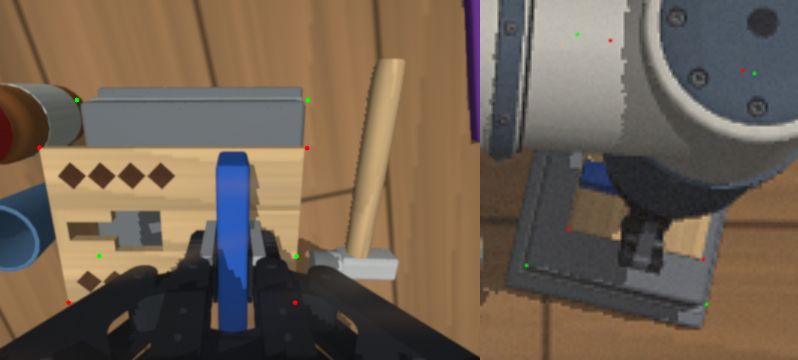

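Wrist view: block edge corners (83,100) and (303,100) against predicted (77,100) and (307,100), so the edge midpoint agrees within 1 px. The plate corners match their prediction. I descend and then creep to contact.

drive_tool(translation=[[-0.01,0,0.2],[-0.01,0,0.4],[-0.01,0,0.55],[-0.01,0,0.66],[-0.01,0,0.7],[-0.01,0,0.72]], rotation=[[0,0,0],[0,0,0],[0,0,0],[0,0,0],[0,0,0],[0,0,0]], claw=[-1,-1,-1,-1,-1,-1])

```text
clock: 17.38
eef_pos: [0.5717, -0.1883, 0.0875]
orientation: [-0.002, -0.629, 0.777, -0.0]
ft_force: [0.2, -0.3, -2.2]
grip_width: 0.0131
```

drive_tool(translation=[[0,0,0.01],[0,0,0.02],[0,0,0.03],[0,0,0.03]], rotation=[[0,0,0],[0,0,0],[0,0,0],[0,0,0]], claw=[-1,-1,-1,-1])

```text
clock: 17.88
eef_pos: [0.5713, -0.1883, 0.0841]
orientation: [-0.002, -0.629, 0.778, -0.0]
ft_force: [0.3, -0.2, -2.0]
grip_width: 0.0126
```

```bash
python3 tgt.py .0795
```

```text
[ 0.57186753 -0.18826817  0.0795    ] (array([-0.001, -0.005,  0.046]), array([ 0.002, -0.002, -0.   ])) [ 0.34522513 -0.15826274 -2.00961079] [0.   0.01 0.01] [-0.06  0.44 -0.01  0.   -1.13 -0.16]
```

drive_tool(translation=[[0,0,0.01],[0,0,0.02],[0,0,0.02],[0,0,0.02]], rotation=[[0,0,0],[0,0,0],[0,0,0],[0,0,0]], claw=[-1,-1,-1,-1])

```text
clock: 18.38
eef_pos: [0.5714, -0.1883, 0.0822]
orientation: [-0.002, -0.629, 0.777, -0.0]
ft_force: [0.2, -0.0, -1.9]
grip_width: 0.0127
```

drive_tool(translation=[[0,0,0.01],[0,0,0.01],[0,0,0.01]], rotation=[[0,0,0],[0,0,0],[0,0,0]], claw=[-1,-1,-1])

```text
clock: 18.75
eef_pos: [0.5713, -0.1883, 0.0811]
orientation: [-0.002, -0.629, 0.778, -0.0]
ft_force: [-1.0, -0.3, -1.2]
grip_width: 0.0128
```

drive_tool(translation=[[0,0,0.01],[0,0,0.01],[0,0,0.01]], rotation=[[0,0,0],[0,0,0],[0,0,0]], claw=[-1,-1,-1])

```text
clock: 19.12
eef_pos: [0.5713, -0.1883, 0.0801]
orientation: [-0.002, -0.629, 0.778, -0.0]
ft_force: [0.5, -0.4, -2.7]
grip_width: 0.013
```

drive_tool(translation=[[0,0,0.01],[0,0,0.01],[0,0,0.01]], rotation=[[0,0,0],[0,0,0],[0,0,0]], claw=[-1,-1,-1])

```text
clock: 19.5
eef_pos: [0.5714, -0.1884, 0.0796]
orientation: [-0.002, -0.629, 0.777, -0.0]
ft_force: [-1.9, 0.6, 2.7]
grip_width: 0.0129
```

drive_tool(translation=[[0,0,0.01],[0,0,0.01],[0,0,0.01]], rotation=[[0,0,0],[0,0,0],[0,0,0]], claw=[-1,-1,-1])

```text
clock: 19.88
eef_pos: [0.5714, -0.1884, 0.0795]
orientation: [-0.002, -0.629, 0.777, -0.001]
ft_force: [-3.5, 1.8, 7.9]
grip_width: 0.0129
```

drive_tool(translation=[[0,0,0],[0,0,0],[0,0,0],[0,0,0],[0,0,-0.2],[0,0,-0.5],[0,0,-1],[0,0,-1]], rotation=[[0,0,0],[0,0,0],[0,0,0],[0,0,0],[0,0,0],[0,0,0],[0,0,0],[0,0,0]], claw=[-0.4,0,0.3,0.3,0.3,0.3,0.3,0.3])

```text
clock: 20.88
eef_pos: [0.5741, -0.1888, 0.183]
orientation: [0.001, -0.629, 0.777, -0.004]
ft_force: [0.4, 0.2, 0.4]
grip_width: 0.0555
```

drive_tool(translation=[[0,0.5,-0.4],[0,1,-0.8],[0,1,-0.8]], rotation=[[0,0,0],[0,0,0],[0,0,0]], claw=[0.3,0.3,0.3])

```text
clock: 21.25
eef_pos: [0.4735, -0.167, 0.2625]
orientation: [0.001, -0.629, 0.777, -0.003]
ft_force: [1.6, -0.2, -0.3]
grip_width: 0.0551
```

drive_tool(translation=[[0,0.5,0],[0,1,0],[0,1,0]], rotation=[[0,0,0],[0,0,0],[0,0,0]], claw=[0.3,0.3,0.3])

```text
clock: 21.62
eef_pos: [0.374, -0.1456, 0.2585]
orientation: [-0.002, -0.629, 0.777, 0.0]
ft_force: [0.3, -0.9, -0.2]
grip_width: 0.0551
```

Run:
```python
from h import *
st=status.get_state();print(st["clock"],st["eef_pos"],st["ft_force"])
t=read_camera("top");s=read_camera("scene");cv2.imwrite("pics/t5raw.png",t)
b=[.601,-.1955,-.21]
m=flat(b,[.085,.085,-.085,-.085],[.065,-.065,-.065,.065],.07);q=flat(b,[.065,.065,-.065,-.065],[.045,-.045,-.045,.045],.076)
T=cv2.resize(t[100:260,95:435],None,fx=2.3,fy=2.3,interpolation=cv2.INTER_CUBIC)
for X,c in((m,(0,255,0)),(q,(0,0,255))):
    for u in proj("top",X): cv2.circle(T,tuple(((u-[95,100]+.5)*2.3).round().astype(int)),1,c,-1)
S=cv2.resize(s[190:390,170:580],(T.shape[1],230))
cv2.imwrite("pics/end.png",np.vstack([T,S]));print(T.shape)
```

```text
21.625 [ 0.37398816 -0.14558812  0.25854633] [ 0.33589135 -0.93816865 -0.1901743 ]
(368, 782, 3)
```

View pics/end.png

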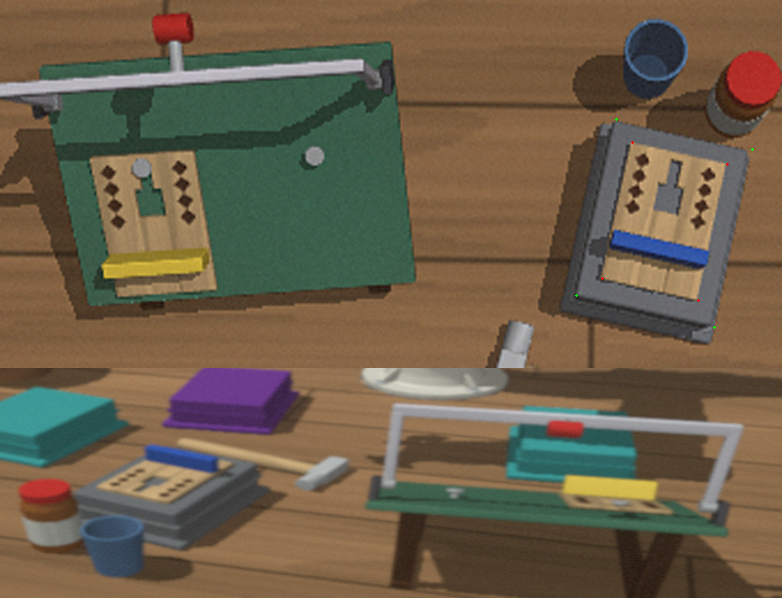

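Run:
```python
import cv2
t=cv2.imread("pics/t5raw.png")
cv2.imwrite("pics/end2.png",cv2.resize(t[148:252,335:427],None,fx=5.7,fy=5.7,interpolation=cv2.INTER_CUBIC))
```

```text
(no output)
```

View pics/end2.png

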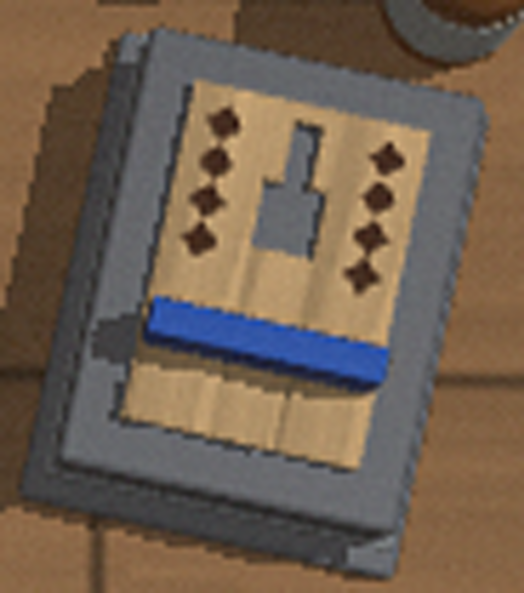

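The crop shows the plate flat on the grey block with its grip up. The corner centroids, plate (276,273) and block (274,281), differ by 2–3 mm, and the edge angles agree within 1°. That is good enough to hand in.

```bash
python3 -c "
from plant import ticket,status
print(status.get_state()['clock']);print(ticket.job_done())"
```

```text
21.725
the job is handed in; nothing more can be done
None
```

I finished the job and handed it in at 21.7 s. I swung the clamp bar up by its red knob and left it up. Then I slid the blue plate about 33 mm up the slope, lifted it off its stud, and lowered it until it touched the grey block. I let go there and backed the arm away.

- **Blue plate:** it lies flat on the grey block, grip up. In the last top view it is about 2–3 mm off centre, towards the far end, and square within about 1°.
- **Other things:** the yellow plate is still hanging on its stud. The jar, cup and hammer look undisturbed in the last pictures.
- **Forces:** the readings at the end of each move stayed under about 12 N. I didn't see the peaks in between.
- **Bar angle:** my checks disagree slightly. The camera views suggest about 1.86 rad, while the arm's position at the knob suggested about 1.9 or a little more. I never felt a definite stop, so I can't confirm it is at the full 1.9 rad.

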